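# Slide a glossy housing into the camera check station

## Task

Push the glossy white housing with your fingertips along the grey slide plate and down the lane between the two aluminium guide rails until it rests squarely against the two black rubber bumpers of the stop; bring it up gently, do not lift or tip it, and let neither the housing nor your fingers touch either rail. It stands off-centre and askew in front of the lane, so it will need lining up on the way in. Once it is against the stop, press the green button on the control box all the way in and let it go; keep off the red emergency stop and leave everything else where it is.

Things in the scene. Friction and masses are not known exactly. Their poses are not given: they have to be found in the camera images.
- housing: glossy white appliance housing, a box-like shell with a black inset on its top, about 0.45 kg (0.3 to 0.65 kg), 150 mm long along its x, 120 mm wide along its y. Its walls are upright for the lowest 65 mm, then taper in to the top at 100 mm. Origin: centre of its underside; x to its leading end (down the lane when lined up), z up. Starts outside the rails, up to 25 mm off the lane's centre line and 0.25 rad askew
- station: camera check station fixed to the table: flat dark grey slide plate 10 mm thick (its frame: x -300 to +270 mm, y -120 to +120 mm, top at z = 10 mm) carrying rails, stop and camera. Origin: at table height under the lane's centre line. x points down the lane from the open feed end to the stop, y across it to the camera side, away from the robot. The housing is home at x = +125 mm, y = 0
- station_camera (a point): front of the lens of the small dark side-looking camera fixed on the station outside the far rail; camera and post take up station x 100 to 150, y +105 to +200 mm, up to 115 mm above the table
- rail_far: aluminium guide rail on the camera side (same frame as the station): 20 mm wide, top at z = 40 mm, straight inner face at y = +72 mm from x = -25 to +200 mm, with a short lead-in flared outwards that begins at x = -65 mm, inner face there at y = +86 mm. 12 mm clearance to a centred housing. It must not be touched
- rail_near: aluminium guide rail on the robot's side (same frame as the station): mirror image of the other, straight inner face at y = -72 mm, flared lead-in from x = -65 mm. It must not be touched
- stop: end stop: an aluminium angle, 130 mm wide and 50 mm high, with two black rubber bumpers 24 mm across, 80 mm apart, that meet the housing's leading wall. Origin: at plate height on the lane's centre line, in the plane of the bumpers' faces (station x = +200 mm). Axes as the station's. Rigid
- control_box: light grey control box fixed to the table, 85 mm (x) by 150 mm (y) by 62 mm high, green button towards its +y end and red mushroom-headed emergency stop towards its -y end. Origin: centre of its underside, z up
- start_button_top (a point): centre of the top face of the green start button, 32 mm across, 80 mm above the table, 40 mm towards +y from the middle of the control box; it is pressed straight down
- start_button (a joint): travel of the green button in m: 0 = out, 0.006 = fully in; springs back when let go, fully in takes 5 N
- estop: red mushroom emergency stop on a yellow collar (60 mm across) on the control box, head 40 mm across, its top 95 mm above the table. Origin: centre of its foot on the box top, 37 mm towards -y from the middle of the box. Leave alone
- calib_block: white chequered calibration block, 30 x 30 x 45 mm, standing loose on the slide plate beside the stop, past the end of the far rail. Origin: centre of its underside. Leave alone
- latch: small black plastic latch, 62 x 36 x 24 mm, lying loose on the table beside the slide plate, outside the far rail. Origin: centre of its underside. Leave alone
- screw_cup: yellow cup of screws, 60 mm across, 40 mm tall, loose on the table on the robot's side of the station. Origin: centre of its underside. Leave alone
- driver: dark pistol-shaped power screwdriver lying on its side on the table near the robot, about 190 x 155 x 45 mm. Origin: at table level under its barrel; barrel along its x, handle to its +y. Leave alone
- screwdriver: screwdriver with an orange handle, 190 mm long, lying on the table near the control box, along its x; origin about mid-length. Leave alone
- cleaner: blue bottle, 52 mm across, 140 mm tall, on the far side of the table. Origin: centre of its underside. Leave alone
- tape: roll of tan tape, 90 mm across, 48 mm tall, on the far side of the table. Origin: centre of its underside. Leave alone
- spare_cover: cream plastic cover, 190 x 150 x 34 mm, on the far side of the table. Origin: centre of its underside. Leave alone

How it is judged (in metres and radians):
On the way, in this order (a step that is already met when the one before it is completed fails the run):
1. the housing is in the lane, against the stop and square (x of housing in the frame of station above 0.121 m and angle between the x axis of housing and the x axis of station, either way round below 0.05 rad and linear speed of housing below 0.02 m/s), for 0.2 s.
2. the green button is pressed all the way in (value of joint start_button above 0.0045 m), for 0.05 s.
At the end, for the whole second after the job is handed in: The housing rests flat on the slide plate between the rails, within 4 mm of the stop's bumpers and square to the lane within 0.05 rad, at rest; the green button has been pressed at least 4.5 mm after that and is out again (x of housing in the frame of station between 0.121 and 0.128 m and y of housing in the frame of station between -0.0125 and 0.0125 m and angle between the x axis of housing and the x axis of station, either way round below 0.05 rad and angle between housing's own z axis and vertical below 0.03 rad and z of housing in the frame of station below 0.012 m and linear speed of housing below 0.01 m/s and value of joint start_button below 0.0015 m); the robot touches nothing.
It fails at once if the housing, the fingers or anything else touched a guide rail (contact force between any of rail_far, rail_near and anything else above 0.3 N).
It fails at once if the housing was lifted (over 6 mm) or tipped (over 0.1 rad) (z of housing in the frame of station above 0.016 m or angle between housing's own z axis and vertical above 0.1 rad).
It fails at once if the housing was rammed against the stop or squeezed or shoved with more than 40 N (contact force between housing and stop above 40 N or contact force between housing and the fingers above 40 N).
It fails at once if the green button was pressed before the housing was against the stop, or the emergency stop was touched ((value of joint start_button above 0.003 m and x of housing in the frame of station below 0.12 m) or contact force between estop and anything else above 1 N).
It fails at once if a bystander was moved more than 15 mm (distance of any of calib_block, latch, screw_cup, driver, screwdriver, cleaner, tape, spare_cover from where it was at the start of the episode above 0.015 m).
It also fails if it takes over 61 s, if anything falls off the work surface, if the arm or the gripper's body presses on something with over 40 N, if the wrist force passes 120 N, or if a joint passes its speed limit or range.

## Robot

A 6-joint arm with a two-finger parallel gripper is mounted at the origin on the work surface. World frame = base frame: x ahead of the robot, y to its left, z up, the work surface at z = 0. Lengths are in m, angles in degrees, forces in N, time in s.
With the tool pointing down it reaches from about 0.275 to 0.975 m from the base axis. Payload 8.4 kg.
Tool frame: the origin (TCP) lies between the finger pads; the fingertips stand 22 mm ahead of it and the grasp point (between the pads) lies 3 mm ahead of it; x points along the fingers, z is the direction in which the jaws open and shut, and the axes are right-handed (so a half turn about x gives the same grasp; the last joint's range is limited). The gripper opens to 92 mm and grips with 3 to 60 N. Pads are 20 mm wide; open, the fingers measure 128 mm over their backs; the gripper's body (75 mm by 189 mm) begins 69 mm behind the grasp point.
Start: joints at [-76.398, 20.225, 93.587, -0, 66.188, -0.138], TCP at [0.148, -0.607, 0.237] pointing down, gripper open.
Joint ranges: [-150.9, 150.9], [-52.94, 120.26], [3.33, 152.33], [-74.26, 254.26], [0, 154.13], [-172.89, 172.89]. Speed limits (degrees/s): [127.2, 127.2, 159.86, 180, 180, 180].

## Interface

Orientations are given as a 3x3 rotation matrix whose columns are the frame's x, y, z axes.
In Python, from bench import robot gives the robot as it stands. The module is installed in compiled form; this text tells all that it offers.
- The arm moves only by the shell command python3 -m handwheel 'ROWS' [FORCE]. ROWS is JSON, a list of rows, each a list of 7 numbers: the shift along the tool's x, y, z in mm, then the turn, a rotation vector about the tool's x, y, z in degrees, then the opening, from 0 (shut) to 1 (fully open). A call has 1 to 8 rows; each row is the pose to reach, as a shift and turn from the pose commanded when the call began, along the tool's axes at that moment; what a row does not reach only later rows make up. A row lasts 1/10 s, in which the tool goes at most 50 mm and 8.59 degrees, less where a joint would pass 70% of its speed; a pose out of reach is approached as far as the arm can. A call with a gripper value outside its range is refused whole. The fingers move at their own pace and stop on an object; FORCE is the grip in N (left out, the last holds). Time passes only in rows, so rows that repeat a pose let the fingers close. It gives the time, the measured TCP pose, the force and the opening at its end, in the units of the state.
- robot.observe(): the state, without advancing time (a new reading comes with each control period).
- robot.capture(name): name is "side" or "top"; returns a dict with "image" (400x640x3 uint8, blue, green, red), "depth" (400x640 float32, m along the optical axis (not along the pixel's ray), 0 where there is no reading), "K" (3x3 intrinsics, pixels), "k1" (the pictures are not rectified: a ray, as slopes to the right and down, at radius r is drawn at 1 + k1 r^2 times it, then the intrinsics apply), "R" (3x3) and "t" (3): a world point X has camera coordinates R X + t. Camera axes: x right, y down, z forward; pixel columns grow to the right and rows downward; lengths in m; the calibration is good to about 2 mm. A picture is of the moment at which its call begins.
- robot.hand_in(): hands the job in, once; it reports no verdict.
The state is a dict: "clock": time; "joint_pos": joint angles; "joint_vel": joint speeds; "joint_torque": joint torques, N m; "eef_pos": TCP position; "ee_rot": TCP orientation; "contact_force": force on the tool from outside, world axes, zero at the start; "torque": the same for the moment, N m; "opening": finger opening in m.
Only numpy, scipy, OpenCV 4.12 (cv2) and the standard library are available. Lean on these libraries where they do the work, as an engineer would, in place of code of your own. Each camera call takes 0.05 s, during which the arm holds its last target.

## Working session

There is one attempt and no reset: what is moved stays moved. The work goes in short steps, Python scripts to look and compute and a shell command to move; the robot and the scene stay as the last step left them, time stands still between calls to the robot, and variables do not carry over. Pictures are saved under pics/ and viewed, and the job is handed in when it is done.

```bash
mkdir -p pics; python3 - <<'E'
from bench import robot
import cv2
for n in("side","top"):
    c=robot.capture(n); cv2.imwrite(f"pics/{n}0.png",c["image"]); print(n,c["K"].tolist(),c["k1"],c["R"].tolist(),c["t"])
print(robot.observe())
E
```

```text
side [[369.14123751090904, 0.0, 320.93967218554485], [0.0, 369.14123751090904, 197.73601302632073], [0.0, 0.0, 1.0]] -0.04574241039349862 [[-0.8520573104583095, -0.5234221737871377, -0.005250493548154478], [-0.3815110265114014, 0.6278513009146163, -0.6784188091363925], [0.3583959770209045, -0.5760485846938359, -0.7346566216454187]] [0.3772464  0.3211653  1.03476605]
top [[432.9349430090457, 0.0, 320.2539637473017], [0.0, 432.9349430090457, 202.71376755449253], [0.0, 0.0, 1.0]] 0.02440813211387731 [[0.017566489786849222, -0.999758703652518, -0.013189120804866535], [-0.9897585263083548, -0.015518716170164405, -0.14190570477730405], [0.14166678522674966, 0.015546829884793705, -0.9897923105601756]] [-0.09143183  0.51883477  1.27059302]
{'clock': 0.1, 'joint_pos': array([-7.63989227e+01,  2.02572384e+01,  9.36232732e+01, -2.19424875e-03,
        6.61875558e+01, -1.38597768e-01]), 'joint_vel': array([-0.02961945, -0.09326638, -0.15979283, -0.01512089, -0.0496907 ,
       -0.05053365]), 'joint_torque': array([-7.88058460e-04, -5.94904375e+01, -3.34929121e+01,  6.99468283e-02,
        1.84804673e-02, -3.36684332e-05]), 'eef_pos': array([ 0.14832688, -0.60673104,  0.23596422]), 'ee_rot': array([[-3.13424485e-04,  9.71381204e-01,  2.37525702e-01],
       [ 1.14644419e-03,  2.37525907e-01, -9.71380528e-01],
       [-9.99999294e-01, -3.21444805e-05, -1.18808077e-03]]), 'contact_force': array([ 0.82874413, -0.1367569 ,  0.42950245]), 'torque': array([ 0.00093517,  0.02812763, -0.02492625]), 'opening': 0.09179431999326536}
```

View pics/side0.png

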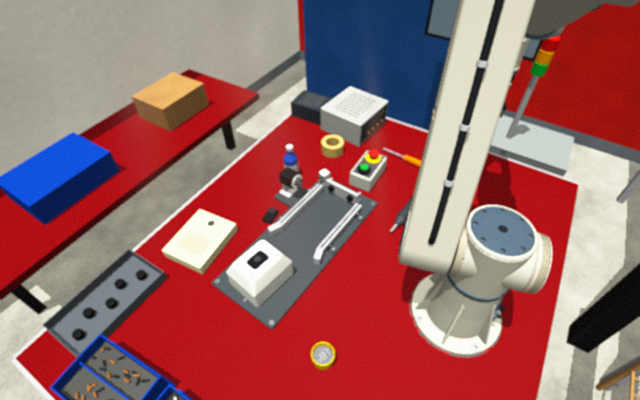

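View pics/top0.png

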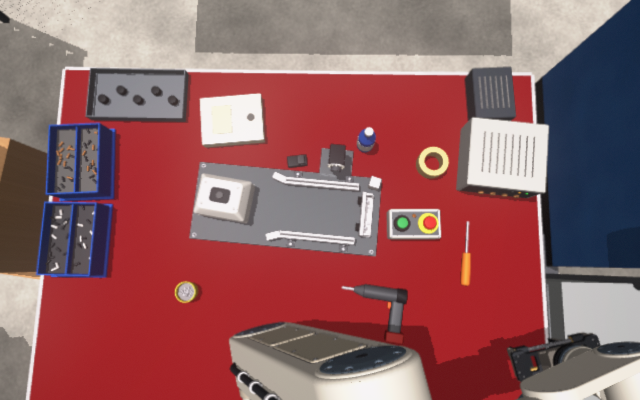

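The top view shows the plate at about (192–382, 163–255). The housing is at its left end near (222,199), and the stop is at (367,214). The green button is at (402,223) and the e-stop at (429,223). I'll enlarge these areas to read the edges.

```bash
python3 - <<'E'
import cv2
i=cv2.imread("pics/top0.png")
cv2.imwrite("pics/t_a.png",cv2.resize(i[155:265,180:300],None,fx=5.4,fy=5.4,interpolation=cv2.INTER_CUBIC))
cv2.imwrite("pics/t_b.png",cv2.resize(i[155:265,300:450],None,fx=5.3,fy=5.3,interpolation=cv2.INTER_CUBIC))
E
```

```text
(no output)
```

View pics/t_a.png

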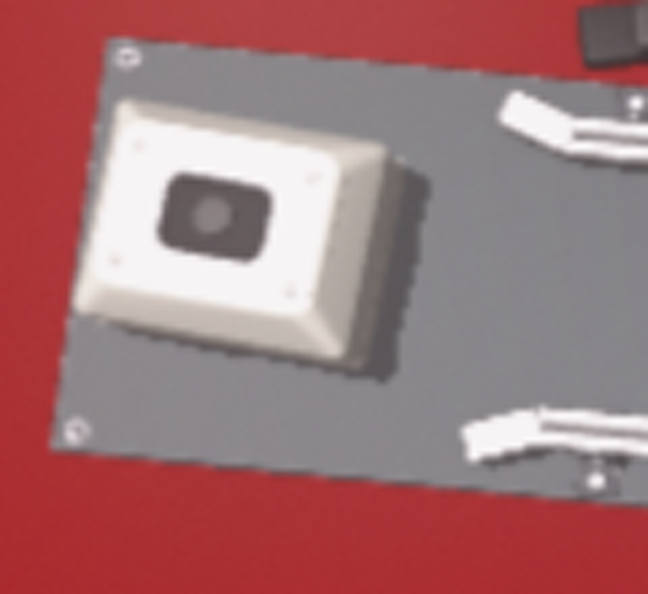

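View pics/t_b.png

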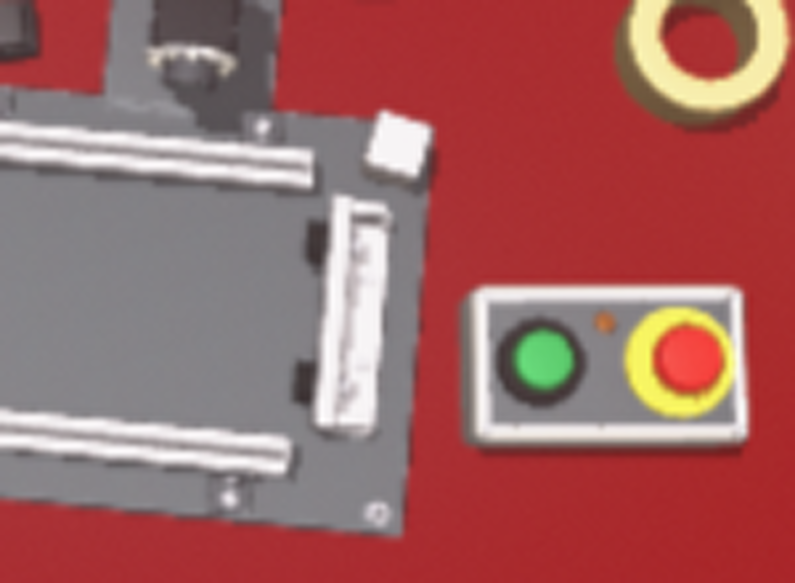

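```bash
cat > h.py <<'E'
import numpy as np, cv2
from scipy.optimize import least_squares
def ray(c,uv):
    K=c["K"];s=np.array([(uv[0]-K[0,2])/K[0,0],(uv[1]-K[1,2])/K[1,1]]);p=s.copy()
    for _ in range(20): p=s/(1+c["k1"]*(p@p))
    return c["R"].T@np.array([p[0],p[1],1.]), -c["R"].T@np.asarray(c["t"])
def atz(c,uv,z):
    d,o=ray(c,uv); return o+d*(z-o[2])/d[2]
def proj(c,X):
    p=c["R"]@np.asarray(X)+c["t"];s=p[:2]/p[2];s=s*(1+c["k1"]*(s@s));K=c["K"]
    return np.array([K[0,0]*s[0]+K[0,2],K[1,1]*s[1]+K[1,2]])
def un(u,v,s,ox,oy): return np.array([(u+.5)/s-.5+ox,(v+.5)/s-.5+oy])
def fit2(L,W,fix=None):
    L=np.array(L);W=np.array(W)
    f=lambda p:(np.c_[L[:,0]*np.cos(p[2])-L[:,1]*np.sin(p[2])+p[0],L[:,0]*np.sin(p[2])+L[:,1]*np.cos(p[2])+p[1]]-W).ravel()
    r=least_squares(f,[*W.mean(0),-1.6]);return r.x,r.fun.reshape(-1,2)*1000
def tosta(S,P):
    d=np.array(P[:2])-S[:2];c,s=np.cos(S[2]),np.sin(S[2]);return np.array([c*d[0]+s*d[1],-s*d[0]+c*d[1]])
def toworld(S,P):
    c,s=np.cos(S[2]),np.sin(S[2]);return np.array([S[0]+c*P[0]-s*P[1],S[1]+s*P[0]+c*P[1]])
E
python3 - <<'E'
from bench import robot
from h import *
c=robot.capture("top")
a=lambda u,v:un(u,v,5.4,180,155)
b=lambda u,v:un(u,v,5.3,300,155)
W=[atz(c,p,.01)[:2] for p in (a(107,39),a(50,450),b(402,537),b(437,122))]
S,r=fit2([(-.3,.12),(-.3,-.12),(.27,-.12),(.27,.12)],W);print("station",S,np.degrees(S[2]));print(r.round(1))
# inner faces tops of rails z=.04 ; bumpers
for n,p,z in (("stop",b(320,243),.035),("stop2",b(305,383),.035),("railnear end",b(292,447),.04),("railnear flare top corner",a(462,430),.04),("railfar flare",a(500,118),.04)):
    print(n,tosta(S,atz(c,p,z)).round(4))
W=[atz(c,p,.075)[:2] for p in (a(119,99),a(78,308),a(347,358),a(388,145))]
H,r=fit2([(-.075,.06),(-.075,-.06),(.075,-.06),(.075,.06)],W);print("housing",H,np.degrees(H[2]));print(r.round(1))
print("in station",tosta(S,H),np.degrees(H[2]-S[2]))
B=atz(c,b(544,359),.08);E=atz(c,b(690,357),.095);print("btn",B,"estop",E, tosta(S,B))
D=c["depth"]
for p,w in((b(544,359),"btn"),(b(700,420),"boxtop"),(a(211,215),"housetop"),(a(430,300),"plate")):
    u,v=np.round(p).astype(int);d,o=ray(c,(u,v));print(w,o+d*D[v,u])
np.savez("s.npz",S=S,B=B,H=H)
E
```

```text
station [ 0.50551686  0.00754409 -1.64757641] -94.39917476593438
[[ 0.8 -0.4]
 [-0.4 -0.6]
 [ 0.8 -0.6]
 [-1.2  1.6]]
stop [0.2077 0.0398]
stop2 [ 0.2058 -0.0407]
railnear end [ 0.2011 -0.0776]
railnear flare top corner [-0.0657 -0.0886]
railfar flare [-0.0641  0.088 ]
housing [ 0.52844778  0.20360311 -1.7247207 ] -98.81921700898447
[[ 0.8 -1.1]
 [-2.   1.5]
 [-0.1  0.3]
 [ 1.2 -0.7]]
in station [-0.19724031  0.00782471] -4.420042243050081
btn [ 0.46052391 -0.32127335  0.08      ] estop [ 0.4614097  -0.39681147  0.095     ] [ 0.33129987 -0.01963856]
btn [ 0.46063489 -0.31916633  0.08826396]
boxtop [ 0.42963462 -0.41038666  0.06210589]
housetop [0.52947371 0.20467655 0.11568675]
plate [0.49855013 0.10583621 0.0092532 ]
```

Station and housing both fit to within about 2 mm. In the station frame the housing sits at x −197 mm, y +8 mm, with yaw −4.4°, so it already points back towards the centre line. The plan is to push its rear wall with both fingertips above rail height: straight along its heading first, then a gentle arc to square.

```bash
cat >> h.py <<'E'
from scipy.spatial.transform import Rotation as Ro
def delta(st,P,yaw_z):
    """tool shift (mm) & turn(deg) to bring TCP to P, tool x down, tool z at heading yaw_z (rad)"""
    R=st["ee_rot"]; z=np.array([np.cos(yaw_z),np.sin(yaw_z),0]);x=np.array([0,0,-1.]);G=np.c_[x,np.cross(z,x),z]
    return (R.T@(np.array(P)-st["eef_pos"])*1000).round(1), np.degrees(Ro.from_matrix(R.T@G).as_rotvec()).round(2)
E
python3 - <<'E'
from bench import robot
from h import *
d=np.load("s.npz");H=d["H"];s=robot.observe()
p=toworld(H,(-.125,0));print(p,delta(s,[*p,.237],H[2]+np.pi/2))
E
```

```text
[0.54761244 0.32712524] (array([-1.000e-01,  6.096e+02, -8.124e+02]), array([-6.744e+01, -5.000e-02, -4.000e-02]))
```

```bash
python3 -m handwheel '[[0,30,-40,-8,0,0,0.7],[0,60,-80,-16,0,0,0.7],[0,90,-120,-24,0,0,0.7],[0,120,-160,-32,0,0,0.7],[0,150,-200,-40,0,0,0.7],[0,180,-240,-48,0,0,0.7],[0,210,-280,-56,0,0,0.7],[0,240,-320,-64,0,0,0.7]]'
python3 - <<'E'
from bench import robot
from h import *
d=np.load("s.npz");H=d["H"];s=robot.observe()
p=toworld(H,(-.125,0));print(p,delta(s,[*p,.237],H[2]+np.pi/2),s["joint_pos"])
E
```

```text
clock: 0.95
eef_pos: [0.3058, -0.2374, 0.2366]
ee_rot: [[0.0, 0.207, 0.978], [-0.0, 0.978, -0.207], [-1.0, -0.0, 0.0]]
contact_force: [1.5, 0.1, -0.7]
opening: 0.0642
[0.54761244 0.32712524] (array([-4.000e-01,  6.024e+02,  1.195e+02]), array([-3.15,  0.03,  0.01])) [-3.80583903e+01 -1.93486235e+00  1.20500662e+02  7.47319949e-03
  6.14088848e+01 -2.60922434e+01]
```

```bash
python3 -m handwheel '[[0,45,9,-3,0,0,0.7],[0,90,18,-3,0,0,0.7],[0,135,27,-3,0,0,0.7],[0,180,36,-3,0,0,0.7],[0,225,45,-3,0,0,0.7],[0,270,54,-3,0,0,0.7],[0,315,63,-3,0,0,0.7],[0,360,72,-3,0,0,0.7]]'
python3 - <<'E'
from bench import robot
from h import *
d=np.load("s.npz");H=d["H"];s=robot.observe()
p=toworld(H,(-.125,0));print(p,delta(s,[*p,.237],H[2]+np.pi/2),s["joint_pos"])
E
```

```text
clock: 1.75
eef_pos: [0.4527, 0.0993, 0.2366]
ee_rot: [[0.0, 0.16, 0.987], [-0.0, 0.987, -0.16], [-1.0, -0.0, 0.0]]
contact_force: [0.5, -0.7, 0.2]
opening: 0.0646
[0.54761244 0.32712524] (array([ -0.4, 240.1,  57.2]), array([-0.41,  0.01,  0.  ])) [ 1.21897947e+01  5.60893276e+00  1.12623120e+02 -8.39175125e-03
  6.17569462e+01  2.14244245e+01]
```

```bash
python3 -m handwheel '[[0,45,11,-0.4,0,0,0.7],[0,90,22,-0.4,0,0,0.7],[0,135,33,-0.4,0,0,0.7],[0,180,44,-0.4,0,0,0.7],[0,220,52,-0.4,0,0,0.7],[0,240,57,-0.4,0,0,0.7],[0,240,57,-0.4,0,0,0.7],[0,240,57,-0.4,0,0,0.7]]'
python3 - <<'E'
from bench import robot
from h import *
d=np.load("s.npz");H=d["H"];s=robot.observe()
p=toworld(H,(-.125,0));print(p,delta(s,[*p,.07],H[2]+np.pi/2),s["joint_pos"],s["eef_pos"])
for n in("side","top"):
    c=robot.capture(n); i=c["image"]; i=i[200:330,180:340] if n=="side" else i[100:270,150:320]
    cv2.imwrite(f"pics/{n}1.png",cv2.resize(i,None,fx=3.5,fy=3.5,interpolation=cv2.INTER_CUBIC))
E
```

```text
clock: 2.55
eef_pos: [0.5467, 0.3246, 0.2359]
ee_rot: [[-0.001, 0.153, 0.988], [-0.001, 0.988, -0.153], [-1.0, -0.001, -0.001]]
contact_force: [-0.5, 0.1, 0.7]
opening: 0.0643
[0.54761244 0.32712524] (array([165.9,   2.9,   0.7]), array([-0.  , -0.06,  0.07])) [ 3.05684130e+01  2.12572053e+01  9.21612323e+01 -1.62485732e-02
  6.66698711e+01  3.93946206e+01] [0.54670282 0.32455255 0.23591284]
```

View pics/side1.png

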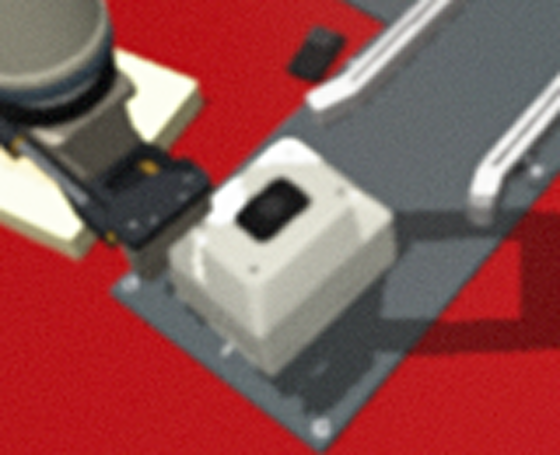

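View pics/top1.png

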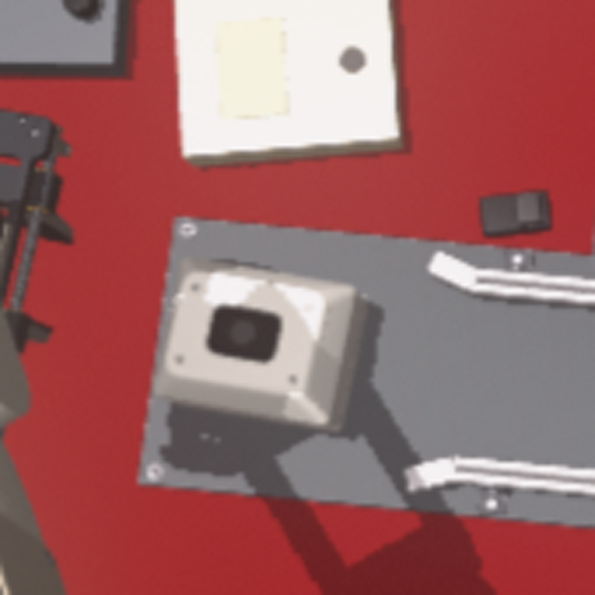

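The side view shows the hand behind the housing's rear wall. There is a small whitish mark near the plate end at crop (228,350), so I'll look closer before going down.

```bash
python3 - <<'E'
from bench import robot
from h import *
i=cv2.imread("pics/side0.png")
cv2.imwrite("pics/peg.png",cv2.resize(i[235:335,205:305],None,fx=5.8,fy=5.8,interpolation=cv2.INTER_CUBIC))
d=np.load("s.npz");c=robot.capture("side")
p=(180+228/3.5,200+350/3.5)
for z in(.0,.01,.03,.05):print(z,tosta(d["S"],atz(c,p,z)))
u,v=np.round(p).astype(int);r,o=ray(c,(u,v));print((o+r*c["depth"][v,u]),c["depth"][v-1:v+2,u-1:u+2])
E
```

```text
0.0 [-0.27390313  0.00131056]
0.01 [-0.27671472 -0.0035592 ]
0.03 [-0.28233791 -0.01329874]
0.05 [-0.2879611  -0.02303827]
[0.52207114 0.28493903 0.01316972] [[1.0537162 1.0585521 1.0547113]
 [1.0512441 1.0480603 1.0526397]
 [1.0502223 1.0512676 1.0480906]]
```

View pics/peg.png

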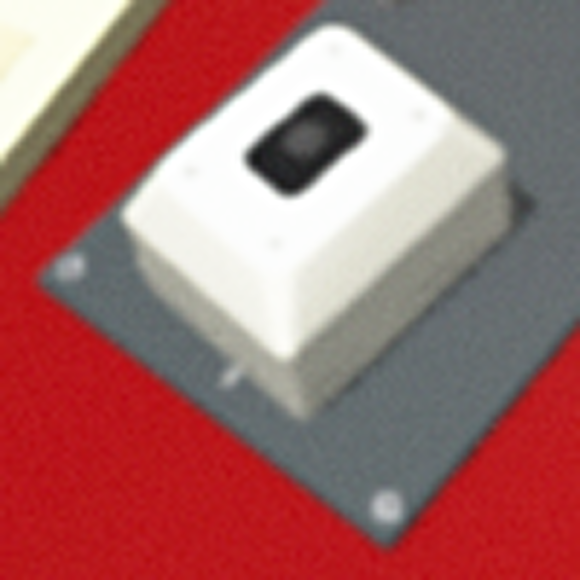

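It is a flat centre-line mark printed on the plate. Going down.

```bash
python3 -m handwheel '[[40,1,0,0,0,0,0.7],[80,2,1,0,0,0,0.7],[120,3,1,0,0,0,0.7],[150,3,1,0,0,0,0.7],[166,3,1,0,0,0,0.7],[166,3,1,0,0,0,0.7],[166,3,1,0,0,0,0.7]]'
python3 - <<'E'
from bench import robot
from h import *
d=np.load("s.npz");H=d["H"];s=robot.observe()
print(s["eef_pos"],tosta(H,s["eef_pos"]),s["contact_force"])
for n in("side","top"):
    c=robot.capture(n); i=c["image"]; i=i[200:330,180:340] if n=="side" else i[140:270,150:300]
    cv2.imwrite(f"pics/{n}2.png",cv2.resize(i,None,fx=4,fy=4,interpolation=cv2.INTER_CUBIC))
E
```

```text
clock: 3.4
eef_pos: [0.5494, 0.3277, 0.0718]
ee_rot: [[0.001, 0.154, 0.988], [0.001, 0.988, -0.154], [-1.0, 0.001, 0.001]]
contact_force: [-0.7, -0.2, 1.1]
opening: 0.0643
[0.54938696 0.32774646 0.07178912] [-0.12588595  0.0016583 ] [-0.70814527 -0.19368547  1.06203753]
```

View pics/side2.png

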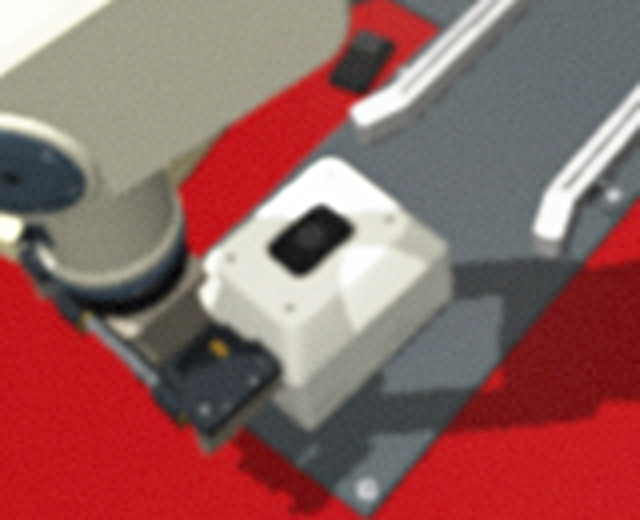

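View pics/top2.png

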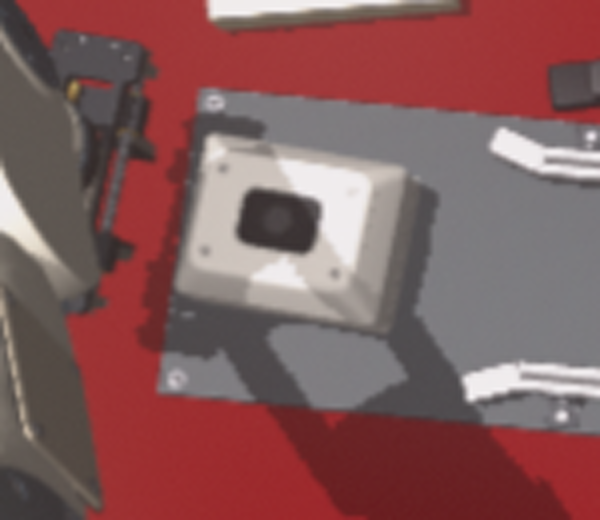

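```bash
python3 -m handwheel '[[2,-15,-1,0,0,0,0.7],[2,-28,-1,0,0,0,0.7],[2,-33,-1,0,0,0,0.7],[2,-36,-1,0,0,0,0.7],[2,-39,-1,0,0,0,0.7],[2,-42,-1,0,0,0,0.7],[2,-45,-1,0,0,0,0.7],[2,-48,-1,0,0,0,0.7]]'
python3 - <<'E'
from bench import robot
from h import *
d=np.load("s.npz");H=d["H"];S=d["S"];s=robot.observe()
print(s["eef_pos"],tosta(H,s["eef_pos"]),tosta(S,s["eef_pos"]),s["contact_force"])
E
```

```text
clock: 4.3
eef_pos: [0.5407, 0.281, 0.0687]
ee_rot: [[0.001, 0.154, 0.988], [0.001, 0.988, -0.154], [-1.0, 0.001, 0.001]]
contact_force: [0.4, 4.5, -0.3]
opening: 0.0643
[0.54066975 0.28099702 0.06872847] [-0.07835273  0.00021165] [-0.27534369  0.01407421] [ 0.37434116  4.49579683 -0.28472977]
```

Contact made, about 4.5 N. Next, straight along the housing's own heading.

```bash
python3 -m handwheel '[[0,-4,0,0,0,0,0.7],[0,-8,0,0,0,0,0.7],[0,-12,0,0,0,0,0.7],[0,-16,0,0,0,0,0.7],[0,-20,0,0,0,0,0.7],[0,-24,0,0,0,0,0.7],[0,-28,0,0,0,0,0.7],[0,-32,0,0,0,0,0.7]]'
python3 - <<'E'
from bench import robot
from h import *
d=np.load("s.npz");H=d["H"];S=d["S"];s=robot.observe()
print(s["eef_pos"],tosta(H,s["eef_pos"]),tosta(S,s["eef_pos"]),s["contact_force"],s["torque"])
c=robot.capture("top");cv2.imwrite("pics/top3f.png",c["image"])
cv2.imwrite("pics/top3.png",cv2.resize(c["image"][155:265,180:300],None,fx=5.4,fy=5.4,interpolation=cv2.INTER_CUBIC))
E
```

```text
clock: 5.1
eef_pos: [0.5355, 0.2486, 0.0687]
ee_rot: [[0.0, 0.154, 0.988], [0.0, 0.988, -0.154], [-1.0, 0.0, 0.0]]
contact_force: [0.4, 4.8, 1.5]
opening: 0.0643
[0.5354911  0.2486065  0.06872299] [-4.55511784e-02  6.02563469e-05] [-0.24265137  0.01139532] [0.37586326 4.75478557 1.49929003] [ 0.81727722 -0.31160603 -0.04016873]
```

View pics/top3.png

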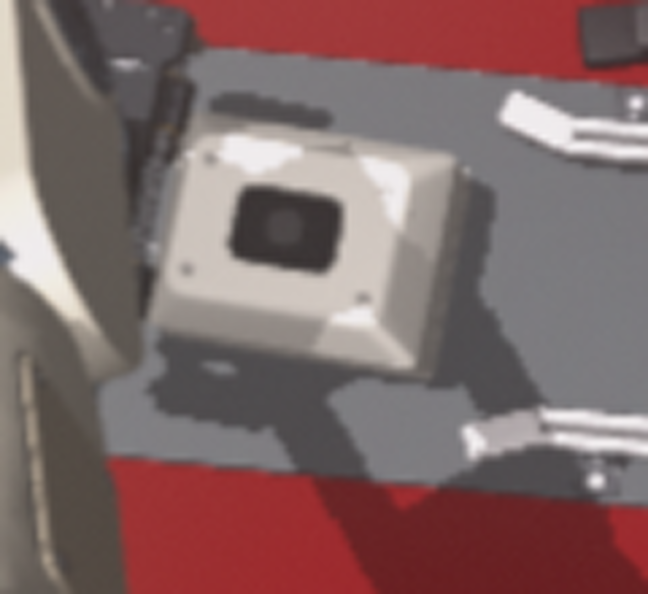

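```bash
python3 - <<'E'
from bench import robot
from h import *
d=np.load("s.npz");S=d["S"];H=d["H"];c=robot.capture("top")
a=lambda u,v:un(u,v,5.4,180,155)
l0=atz(c,a(211,215),.11);l1=atz(c,a(286,227),.11)
print("lens st",tosta(S,l0),tosta(S,l1),"lens in H0",tosta(H,l0))
# screws on top
for n,P in(("0",[(140,147),(115,261),(290,293),(314,178)]),("1",[(210,159),(187,269),(363,299)])):
    W=[tosta(S,atz(c,a(*p),.11)) for p in P];print(n,np.round(W,4).tolist()); W=np.array(W)
    e=W[2]-W[1];f=W[0]-W[1];print(np.degrees(np.arctan2(e[1],e[0])),np.degrees(np.arctan2(-f[0],f[1])),(W[0]+W[2])/2)
W=[atz(c,p,.075)[:2] for p in (a(155,336),a(418,372),a(462,160))]
Hn,r=fit2([(-.075,-.06),(.075,-.06),(.075,.06)],W);print(tosta(S,Hn),np.degrees(Hn[2]-S[2]),r.round(1))
E
```

```text
lens st [-0.20069596  0.00830246] [-0.16032722  0.00558278] lens in H0 [-0.00348219  0.00021001]
0 [[-0.243, 0.0412], [-0.2481, -0.0208], [-0.1539, -0.0292], [-0.1487, 0.0331]]
-5.084748483850667 -4.703760775774569 [-0.1984326   0.00599614]
1 [[-0.2051, 0.0382], [-0.2096, -0.0215], [-0.1152, -0.0288]]
-4.398066772698953 -4.390150635355044 [-0.16011796  0.00469131]
[-0.1560462   0.00102057] -3.1973587554236085 [[ 0.9  2.5]
 [-1.7 -3.1]
 [ 0.7  0.6]]
```

Lens and screw marks agree: housing at x ≈ −0.159 m, y ≈ +5 mm, yaw −4.4°, seated flat on both fingers. Now I'll compute the gentle arc to square.

```bash
cat > arc.py <<'E'
from bench import robot
from h import *
import sys
S=np.load("s.npz")["S"]; s=robot.observe()
def show(step,n=8,off=.084,xend=-.03,yend=0.0):
    """car-like path: current virtual centre -> y=yend, th=0"""
    z=s["ee_rot"][:,2]; th=np.arctan2(z[1],z[0])-(S[2]+np.pi/2)
    T=tosta(S,s["eef_pos"]); C=T+off*np.array([np.cos(th),np.sin(th)])
    print("TCP st",T.round(4),"z",s["eef_pos"][2].round(4),"C",C.round(4),"th deg",np.degrees(th).round(2),"F",s["contact_force"].round(1),"opening",s["opening"].round(4))
    y0=C[1]-yend; L=abs(2*y0/np.tan(th)) if abs(th)>.005 else 1; k=-th/L
    print("arc length",L)
    for i in range(1,n+1):
        l=min(step*i,L) ; t=th+k*l; 
        P=C+np.array([l*np.cos((th+t)/2),l*np.sin((th+t)/2)])
        if step*i>L: P=P+np.array([step*i-L,0]); t=0
        Tn=P-off*np.array([np.cos(t),np.sin(t)])
        print(*delta(s,[*toworld(S,Tn),.0687],t+S[2]+np.pi/2))
if __name__=="__main__": show(float(sys.argv[1]))
E
python3 arc.py 0.005
```

```text
Traceback (most recent call last):
  File "arc.py", line 18, in <module>
    if __name__=="__main__": show(float(sys.argv[1]))
                             ~~~~^^^^^^^^^^^^^^^^^^^^
  File "arc.py", line 9, in show
    print("TCP st",T.round(4),"z",s["eef_pos"][2].round(4),"C",C.round(4),"th deg",np.degrees(th).round(2),"F",s["contact_force"].round(1),"opening",s["opening"].round(4))
                                                                                                                                                     ^^^^^^^^^^^^^^^^^^
AttributeError: 'float' object has no attribute 'round'
```

```bash
sed -i 's/s\["opening"\].round(4)/round(s["opening"],4)/' arc.py; python3 arc.py 0.005
```

```text
TCP st [-0.2421  0.0113] z 0.0686 C [-0.1584  0.0047] th deg -4.47 F [0.8 0.7 0.6] opening 0.0643
arc length 0.12068776096047211
[-0.1 -5.  -0.3] [-0.19 -0.    0.03]
[ -0.1 -10.   -0.5] [-0.37 -0.    0.03]
[ -0.1 -15.   -0.7] [-0.56 -0.    0.03]
[ -0.1 -20.   -1. ] [-0.74 -0.    0.03]
[ -0.1 -25.   -1.2] [-0.93 -0.    0.03]
[ -0.1 -30.   -1.3] [-1.11 -0.01  0.03]
[ -0.1 -35.   -1.5] [-1.3  -0.01  0.03]
[ -0.1 -40.   -1.7] [-1.48 -0.01  0.03]
```

```bash
python3 -m handwheel '[[0,-4,-0.2,-0.15,0,0,0.7],[0,-9,-0.5,-0.35,0,0,0.7],[0,-14,-0.7,-0.5,0,0,0.7],[0,-19,-0.9,-0.7,0,0,0.7],[0,-24,-1.1,-0.9,0,0,0.7],[0,-29,-1.3,-1.1,0,0,0.7],[0,-34,-1.5,-1.25,0,0,0.7],[0,-39,-1.7,-1.45,0,0,0.7]]'; python3 arc.py 0.005
```

```text
clock: 6.0
eef_pos: [0.5277, 0.2105, 0.0687]
ee_rot: [[0.0, 0.129, 0.992], [0.0, 0.992, -0.129], [-1.0, 0.0, 0.0]]
contact_force: [0.7, 4.9, 2.1]
opening: 0.0644
TCP st [-0.2041  0.0065] z 0.0687 C [-0.1202  0.0021] th deg -3.0 F [0.7 4.9 2.1] opening 0.0644
arc length 0.08080075712079827
[-0.1 -5.  -0.3] [-0.19  0.   -0.02]
[ -0.1 -10.   -0.5] [-0.37  0.   -0.02]
[ -0.1 -15.   -0.7] [-0.56  0.   -0.02]
[ -0.1 -20.   -1. ] [-0.74  0.   -0.02]
[ -0.1 -25.   -1.2] [-0.93  0.   -0.02]
[ -0.1 -30.   -1.3] [-1.11  0.   -0.02]
[ -0.1 -35.   -1.5] [-1.3   0.   -0.02]
[ -0.1 -40.   -1.7] [-1.49  0.   -0.02]
```

```bash
python3 -m handwheel '[[0,-5,-0.3,-0.2,0,0,0.7],[0,-10,-0.5,-0.4,0,0,0.7],[0,-15,-0.7,-0.55,0,0,0.7],[0,-20,-1,-0.75,0,0,0.7],[0,-25,-1.2,-0.95,0,0,0.7],[0,-30,-1.3,-1.1,0,0,0.7],[0,-35,-1.5,-1.3,0,0,0.7],[0,-40,-1.7,-1.5,0,0,0.7]]'; python3 arc.py 0.005
python3 - <<'E'
from bench import robot
import cv2
c=robot.capture("top")
cv2.imwrite("pics/top4.png",cv2.resize(c["image"][155:265,190:330],None,fx=5.4,fy=5.4,interpolation=cv2.INTER_CUBIC))
E
```

```text
clock: 6.8
eef_pos: [0.5208, 0.171, 0.0686]
ee_rot: [[-0.0, 0.103, 0.995], [0.0, 0.995, -0.103], [-1.0, 0.0, -0.0]]
contact_force: [0.3, 5.6, 1.4]
opening: 0.0648
TCP st [-0.1642  0.0027] z 0.0686 C [-0.0802  0.0005] th deg -1.5 F [0.3 5.6 1.4] opening 0.0648
arc length 0.03471357402776782
[-0.1 -5.  -0.3] [-0.22 -0.   -0.02]
[ -0.1 -10.   -0.6] [-0.43 -0.   -0.02]
[ -0.1 -15.   -0.9] [-0.65 -0.   -0.02]
[ -0.1 -20.   -1.1] [-0.86 -0.   -0.02]
[ -0.1 -25.   -1.3] [-1.08 -0.   -0.02]
[ -0.1 -30.   -1.6] [-1.3  -0.   -0.02]
[ -0.1 -35.   -1.7] [-1.5  -0.   -0.02]
[ -0.1 -40.   -1.6] [-1.5  -0.   -0.02]
```

View pics/top4.png

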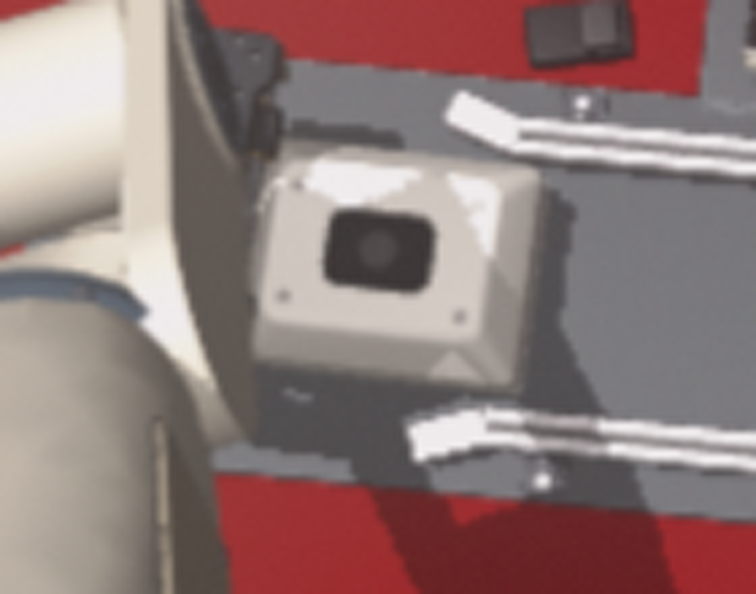

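```bash
python3 - <<'E'
from bench import robot
from h import *
S=np.load("s.npz")["S"];c=robot.capture("top")
a=lambda u,v:un(u,v,5.4,190,155)
print("lens",tosta(S,atz(c,a(377,249),.11)))
W=np.array([tosta(S,atz(c,a(*p),.11)) for p in[(295,184),(282,296),(460,316)]])
e=W[2]-W[1];f=W[0]-W[1];print(np.degrees(np.arctan2(e[1],e[0])),np.degrees(np.arctan2(-f[0],f[1])),(W[0]+W[2])/2)
print("far rail outer/inner",[tosta(S,atz(c,a(*p),.04)) for p in[(650,130),(650,168),(650,430),(650,458)]])
print("shoulder far-front, near-front",[tosta(S,atz(c,a(*p),.075)) for p in[(541,175),(505,388)]])
E
```

```text
lens [-0.08251676  0.00097578]
-1.130455214588051 0.28632336658560276 [-0.08238703  0.00060265]
far rail outer/inner [array([0.05098064, 0.09166777]), array([0.05309659, 0.07007232]), array([ 0.06743152, -0.07612017]), array([ 0.06893714, -0.09146363])]
shoulder far-front, near-front [array([-0.00386176,  0.05446362]), array([-0.01104492, -0.06320289])]
```

Housing is at x −0.082 m, y +0.7 mm, and the rails measure symmetric about my centre line (outer edges ±91.6 mm). Continuing.

```bash
python3 -m handwheel '[[0,-4,-0.2,-0.15,0,0,0.7],[0,-9,-0.5,-0.35,0,0,0.7],[0,-14,-0.8,-0.6,0,0,0.7],[0,-19,-1.1,-0.8,0,0,0.7],[0,-24,-1.3,-1,0,0,0.7],[0,-29,-1.5,-1.2,0,0,0.7],[0,-34,-1.6,-1.4,0,0,0.7],[0,-39,-1.7,-1.5,0,0,0.7]]'; python3 arc.py 0.005
```

```text
clock: 7.7
eef_pos: [0.515, 0.132, 0.0685]
ee_rot: [[-0.0, 0.077, 0.997], [-0.0, 0.997, -0.077], [-1.0, -0.0, -0.0]]
contact_force: [0.7, 4.0, -0.4]
opening: 0.0645
TCP st [-1.249e-01 -1.000e-04] z 0.0685 C [-0.0409 -0.0001] th deg -0.0 F [ 0.7  4.  -0.4] opening 0.0645
arc length 1
[-0.2 -5.  -0. ] [-0.   -0.01  0.  ]
[ -0.2 -10.   -0. ] [-0.   -0.01  0.  ]
[ -0.2 -15.   -0. ] [-0.   -0.01  0.  ]
[ -0.2 -20.   -0. ] [-0.   -0.01  0.  ]
[ -0.2 -25.   -0. ] [-0.   -0.01  0.  ]
[ -0.2 -30.   -0. ] [-0.   -0.01  0.  ]
[ -0.2 -35.   -0. ] [-0.   -0.01  0.  ]
[ -0.2 -40.   -0. ] [-0.   -0.01  0.  ]
```

```bash
python3 -m handwheel '[[0,-5,0,0,0,0,0.7],[0,-10,0,0,0,0,0.7],[0,-15,0,0,0,0,0.7],[0,-20,0,0,0,0,0.7],[0,-25,0,0,0,0,0.7],[0,-30,0,0,0,0,0.7],[0,-35,0,0,0,0,0.7],[0,-40,0,0,0,0,0.7]]' | grep -E "pos|force"; python3 -m handwheel '[[0,-5,0,0,0,0,0.7],[0,-10,0,0,0,0,0.7],[0,-15,0,0,0,0,0.7],[0,-20,0,0,0,0,0.7],[0,-25,0,0,0,0,0.7],[0,-30,0,0,0,0,0.7],[0,-35,0,0,0,0,0.7],[0,-40,0,0,0,0,0.7]]' | grep -E "pos|force"; python3 arc.py 0.005 | head -1
python3 - <<'E'
from bench import robot
import cv2
c=robot.capture("top")
cv2.imwrite("pics/top5.png",cv2.resize(c["image"][155:265,260:400],None,fx=5.4,fy=5.4,interpolation=cv2.INTER_CUBIC))
E
```

```text
eef_pos: [0.5119, 0.0922, 0.0685]
contact_force: [1.2, 3.9, -0.8]
eef_pos: [0.5089, 0.0523, 0.0685]
contact_force: [0.4, 3.4, -1.8]
TCP st [-0.0449 -0.0001] z 0.0685 C [ 0.0391 -0.0001] th deg -0.01 F [ 0.4  3.4 -1.8] opening 0.0647
```

View pics/top5.png

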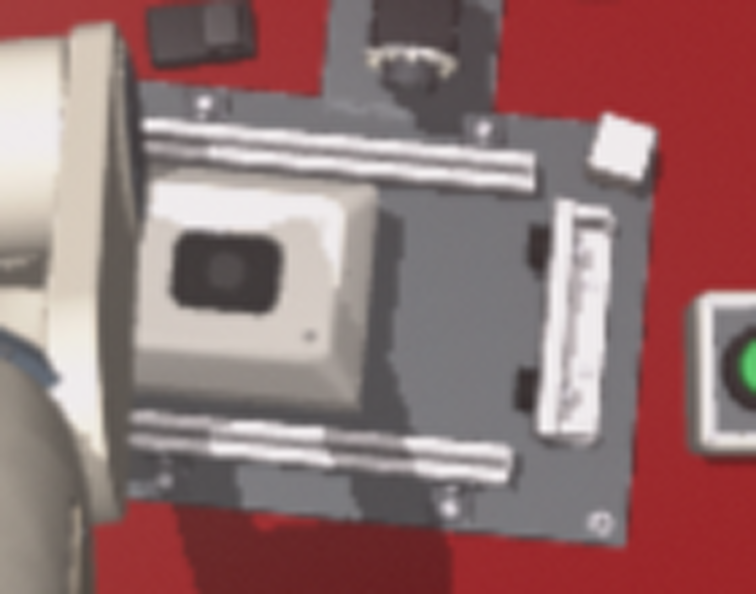

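```bash
python3 - <<'E'
from bench import robot
from h import *
S=np.load("s.npz")["S"];c=robot.capture("top")
a=lambda u,v:un(u,v,5.4,260,155)
print("lens",tosta(S,atz(c,a(226,270),.11)))
print("shoulder far-front, near-front",[tosta(S,atz(c,a(*p),.075)) for p in[(377,188),(357,410)]])
print("bumpers",[tosta(S,atz(c,a(*p),.035)) for p in[(531,245),(516,390)]])
E
```

```text
lens [0.03808292 0.00091323]
shoulder far-front, near-front [array([0.11304795, 0.05803139]), array([ 0.1133888 , -0.06348307])]
bumpers [array([0.2014348 , 0.04071485]), array([ 0.19981686, -0.04108324])]
```

Housing is at x ≈ 0.038 m, y ≈ 0 and square, about 86 mm from home. I'll push about 70 mm more, then slow right down.

```bash
python3 -m handwheel '[[0,-5,0,0,0,0,0.7],[0,-10,0,0,0,0,0.7],[0,-15,0,0,0,0,0.7],[0,-20,0,0,0,0,0.7],[0,-25,0,0,0,0,0.7],[0,-30,0,0,0,0,0.7],[0,-35,0,0,0,0,0.7],[0,-40,0,0,0,0,0.7]]' | grep -E "pos|force"; python3 -m handwheel '[[0,-5,0,0,0,0,0.7],[0,-10,0,0,0,0,0.7],[0,-15,0,0,0,0,0.7],[0,-19,0,0,0,0,0.7],[0,-22,0,0,0,0,0.7],[0,-25,0,0,0,0,0.7],[0,-27,0,0,0,0,0.7],[0,-29,0,0,0,0,0.7]]' | grep -E "pos|force"; python3 arc.py 0.005 | head -1
```

```text
eef_pos: [0.506, 0.0125, 0.0687]
contact_force: [1.3, 5.5, 1.7]
eef_pos: [0.5037, -0.0162, 0.0687]
contact_force: [0.5, 5.0, 2.4]
TCP st [0.0239 0.    ] z 0.0687 C [ 0.1079 -0.    ] th deg -0.02 F [0.5 5.  2.4] opening 0.0642
```

```bash
python3 -m handwheel '[[0,-1,0,0,0,0,0.7],[0,-2,0,0,0,0,0.7],[0,-3,0,0,0,0,0.7],[0,-4,0,0,0,0,0.7],[0,-5,0,0,0,0,0.7],[0,-6,0,0,0,0,0.7],[0,-7,0,0,0,0,0.7],[0,-8,0,0,0,0,0.7]]' | grep -E "pos|force"; python3 arc.py 0.005 | head -1
```

```text
eef_pos: [0.5031, -0.0241, 0.0686]
contact_force: [0.4, 6.4, 1.8]
TCP st [ 0.0317 -0.    ] z 0.0686 C [ 0.1157 -0.    ] th deg -0.02 F [0.4 6.4 1.8] opening 0.0641
```

```bash
python3 -m handwheel '[[0,-1,0,0,0,0,0.7],[0,-2,0,0,0,0,0.7],[0,-3,0,0,0,0,0.7],[0,-4,0,0,0,0,0.7],[0,-5,0,0,0,0,0.7],[0,-6,0,0,0,0,0.7]]' | grep -E "pos|force"; python3 arc.py 0.005 | head -1
```

```text
eef_pos: [0.5026, -0.0301, 0.0687]
contact_force: [-0.1, 5.6, 2.2]
TCP st [ 0.0377 -0.    ] z 0.0687 C [ 0.1217 -0.    ] th deg -0.02 F [-0.1  5.6  2.2] opening 0.0642
```

```bash
python3 -m handwheel '[[0,-0.5,0,0,0,0,0.7],[0,-1,0,0,0,0,0.7],[0,-1.5,0,0,0,0,0.7]]' | grep -E "pos|force"; python3 arc.py 0.005 | head -1
```

```text
eef_pos: [0.5025, -0.0316, 0.0687]
contact_force: [0.6, 5.5, 3.0]
TCP st [ 0.0392 -0.    ] z 0.0687 C [ 0.1232 -0.    ] th deg -0.02 F [0.6 5.5 3. ] opening 0.0643
```

```bash
python3 -m handwheel '[[0,-0.5,0,0,0,0,0.7],[0,-1,0,0,0,0,0.7]]' | grep -E "pos|force"
```

```text
eef_pos: [0.5024, -0.0325, 0.0686]
contact_force: [0.7, 5.4, 2.4]
```

```bash
python3 -m handwheel '[[0,-0.5,0,0,0,0,0.7],[0,-1,0,0,0,0,0.7]]' | grep -E "pos|force"
```

```text
eef_pos: [0.5023, -0.0335, 0.0687]
contact_force: [0.1, 5.3, 1.9]
```

```bash
python3 -m handwheel '[[0,-0.5,0,0,0,0,0.7],[0,-1,0,0,0,0,0.7]]' | grep -E "pos|force"
```

```text
eef_pos: [0.5025, -0.0339, 0.0687]
contact_force: [2.3, 13.3, 1.3]
```

```bash
python3 - <<'E'
from bench import robot
from h import *
S=np.load("s.npz")["S"];c=robot.capture("top");s=robot.observe();print(s["contact_force"])
cv2.imwrite("pics/top6.png",cv2.resize(c["image"][155:265,260:400],None,fx=5.4,fy=5.4,interpolation=cv2.INTER_CUBIC))
E
```

```text
[ 1.60626684 10.86828351  2.14154253]
```

View pics/top6.png

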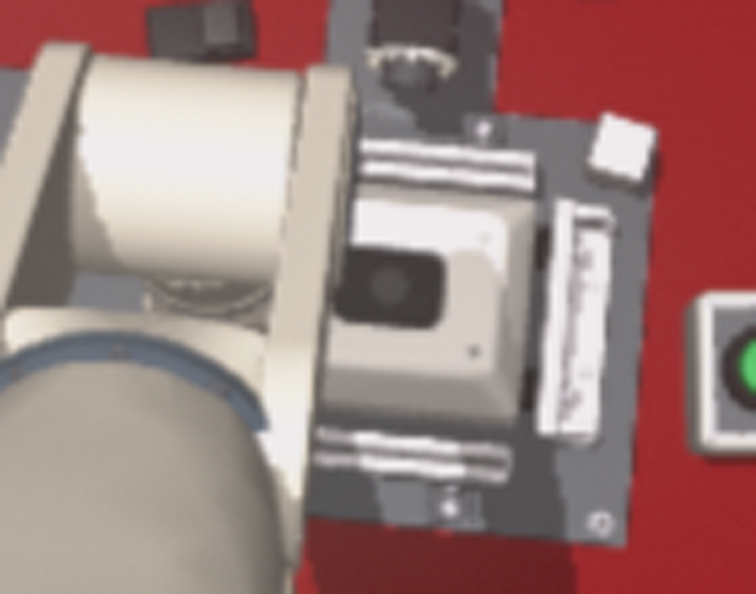

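Force rose from 5 to 13 N while the motion stalled, and the picture shows the leading wall on both bumpers at (540,245) and (525,390). One small seating nudge, a short hold, then back off.

```bash
python3 -m handwheel '[[0,-0.3,0,0,0,0,0.7],[0,-0.5,0,0,0,0,0.7],[0,-0.5,0,0,0,0,0.7],[0,-0.5,0,0,0,0,0.7]]' | grep -E "pos|force";python3 -m handwheel '[[0,0.5,0,0,0,0,0.7],[0,1,0,0,0,0,0.7],[0,2,0,0,0,0,0.7],[0,4,0,0,0,0,0.7],[0,10,0,0,0,0,0.7],[0,25,0,0,0,0,0.7],[0,40,0,0,0,0,0.7],[0,40,0,0,0,0,0.7]]' | grep -E "pos|force"
python3 - <<'E'
from bench import robot
from h import *
c=robot.capture("top")
cv2.imwrite("pics/top7.png",cv2.resize(c["image"][155:265,260:400],None,fx=5.4,fy=5.4,interpolation=cv2.INTER_CUBIC))
E
```

```text
eef_pos: [0.5025, -0.0339, 0.0687]
contact_force: [1.8, 13.7, 1.4]
eef_pos: [0.5055, 0.0069, 0.0686]
contact_force: [-0.2, -0.3, 0.1]
```

View pics/top7.png

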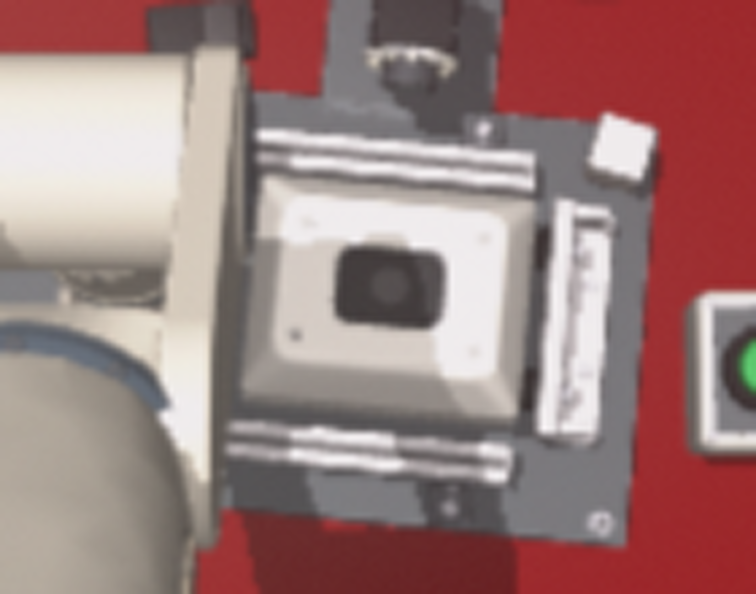

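```bash
python3 - <<'E'
from bench import robot
from h import *
d=np.load("s.npz");S=d["S"];c=robot.capture("top");s=robot.observe()
a=lambda u,v:un(u,v,5.4,260,155)
print("lens",tosta(S,atz(c,a(389,286),.11)))
W=np.array([tosta(S,atz(c,a(*p),.11)) for p in[(308,222),(295,335),(474,351),(485,238)]])
e=W[2]-W[1]+W[3]-W[0];f=W[0]-W[1]+W[3]-W[2];print("yaw",np.degrees(np.arctan2(e[1],e[0])),np.degrees(np.arctan2(-f[0],f[1])),W.mean(0))
print(s["eef_pos"],delta(s,[.4606,-.3205,.24],-.0768),s["joint_pos"])
E
```

```text
lens [0.12439683 0.00038476]
yaw 0.1241104781887467 -0.8214604329806616 [0.12515704 0.00029747]
[0.50527914 0.00566422 0.06854383] (array([-171.4, -328.6,  -20.1]), array([ 0.1 , -0.01,  0.01])) [ 4.77233645e-01  2.31758896e+01  1.15595849e+02 -1.14768858e-02
  4.12361087e+01  4.78824063e+00]
```

Housing reads x 0.125 m, y 0 and square. Now up and over to the green button with the fingers shut.

```bash
python3 -m handwheel '[[-40,0,0,0,0,0,0.7],[-80,0,0,0,0,0,0.7],[-120,0,0,0,0,0,0],[-160,0,0,0,0,0,0],[-171,-30,-2,0,0,0,0],[-171,-70,-5,0,0,0,0],[-171,-115,-8,0,0,0,0],[-171,-160,-10,0,0,0,0]]' 3| grep -E "pos|force"
python3 -m handwheel '[[0,-45,-2,0,0,0,0],[0,-90,-5,0,0,0,0],[0,-130,-8,0,0,0,0],[0,-155,-9,0,0,0,0],[0,-168,-10,0,0,0,0],[0,-168,-10,0,0,0,0],[0,-168,-10,0,0,0,0]]' | grep -E "pos|force|open"
python3 - <<'E'
from bench import robot
from h import *
s=robot.observe()
print(s["eef_pos"],delta(s,[.4606,-.3205,.108],-.0768))
c=robot.capture("side");cv2.imwrite("pics/side8.png",cv2.resize(c["image"][100:260,250:450],None,fx=3.5,fy=3.5,interpolation=cv2.INTER_CUBIC))
E
```

```text
eef_pos: [0.4824, -0.1554, 0.2399]
contact_force: [0.7, -0.6, 0.3]
eef_pos: [0.46, -0.3198, 0.2394]
contact_force: [0.2, 1.2, 0.2]
opening: 0.0006
[ 0.46002143 -0.31978438  0.23937868] (array([131.4,  -0.8,   0.7]), array([-0.02, -0.03, -0.04]))
```

View pics/side8.png

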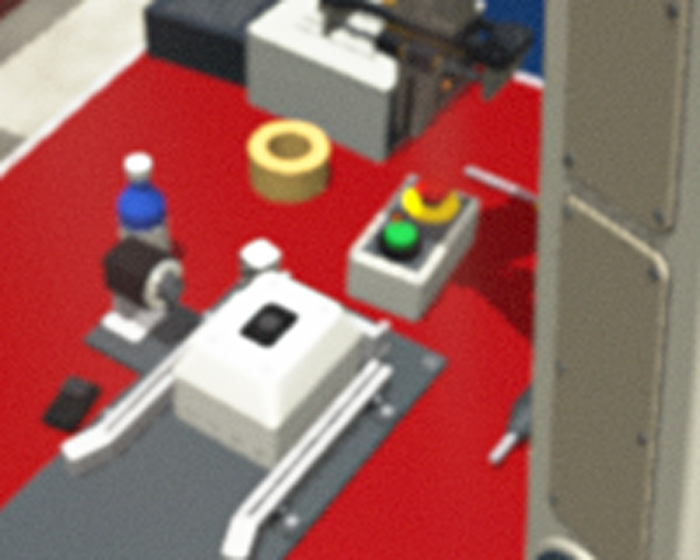

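Housing is home in the lane and the hand hangs above the box, with the green button at (400,237). Going down to about 10 mm above the button.

```bash
python3 -m handwheel '[[40,-0.5,0.5,0,0,0,0],[80,-0.8,0.7,0,0,0,0],[110,-0.8,0.7,0,0,0,0],[126,-0.8,0.7,0,0,0,0],[126,-0.8,0.7,0,0,0,0]]' | grep -E "pos|force|open"
python3 - <<'E'
from bench import robot
from h import *
c=robot.capture("side");cv2.imwrite("pics/side9.png",cv2.resize(c["image"][110:210,320:440],None,fx=5.5,fy=5.5,interpolation=cv2.INTER_CUBIC))
E
```

```text
eef_pos: [0.4597, -0.3191, 0.1114]
contact_force: [0.6, -0.3, 0.1]
opening: 0.0005
```

View pics/side9.png

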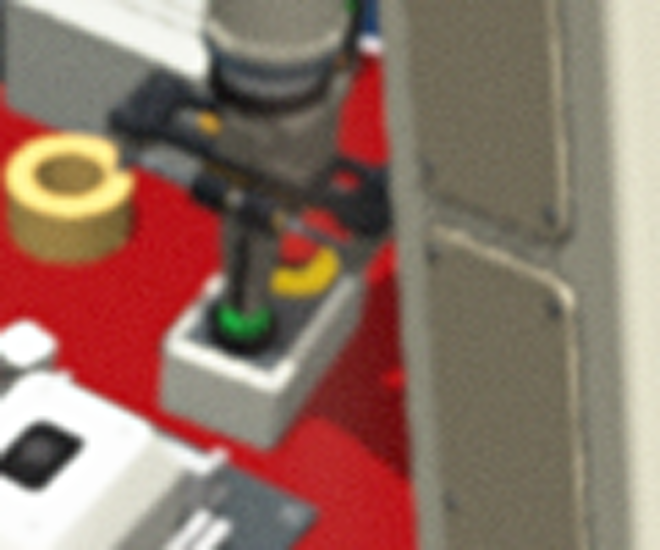

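The shut fingertips stand centred just over the green cap at (243,318), clear of the yellow collar. Pressing in small steps while watching the force.

```bash
python3 -m handwheel '[[5,0,0,0,0,0,0],[8,0,0,0,0,0,0],[10,0,0,0,0,0,0],[12,0,0,0,0,0,0],[13,0,0,0,0,0,0],[14,0,0,0,0,0,0],[14,0,0,0,0,0,0]]' | grep -E "pos|force"
```

```text
eef_pos: [0.4615, -0.3216, 0.1004]
contact_force: [2.2, 3.2, 8.2]
```

```bash
python3 -m handwheel '[[0.5,0,0,0,0,0,0],[1,0,0,0,0,0,0],[1,0,0,0,0,0,0]]' | grep -E "pos|force"
```

```text
eef_pos: [0.4615, -0.3217, 0.1002]
contact_force: [0.2, 4.9, 17.3]
```

Force reached 17 N, but the tip reads only about 2 mm below the nominal button top. I need to see what it is pressing on.

```bash

python3 - <<'E'
from bench import robot
from h import *
s=robot.observe();print(s["eef_pos"],s["ee_rot"].round(4).tolist(),s["contact_force"],s["torque"])
c=robot.capture("side");cv2.imwrite("pics/side10.png",cv2.resize(c["image"][135:195,340:400],None,fx=9,fy=9,interpolation=cv2.INTER_CUBIC))
c=robot.capture("top");cv2.imwrite("pics/top10.png",cv2.resize(c["image"][170:270,360:480],None,fx=5,fy=5,interpolation=cv2.INTER_CUBIC))
E
```

```text
[ 0.46153029 -0.32167734  0.1001891 ] [[0.0015, 0.0772, 0.997], [-0.0005, 0.997, -0.0772], [-1.0, -0.0004, 0.0016]] [ 0.213195    4.93895449 17.27800987] [0.91573543 0.02768941 0.01050146]
```

View pics/side10.png

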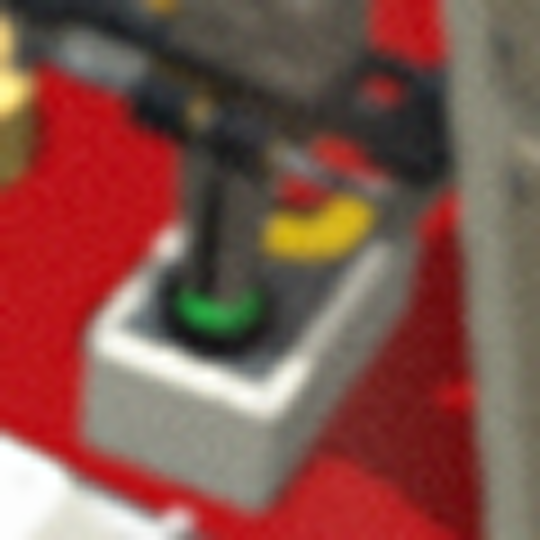

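View pics/top10.png

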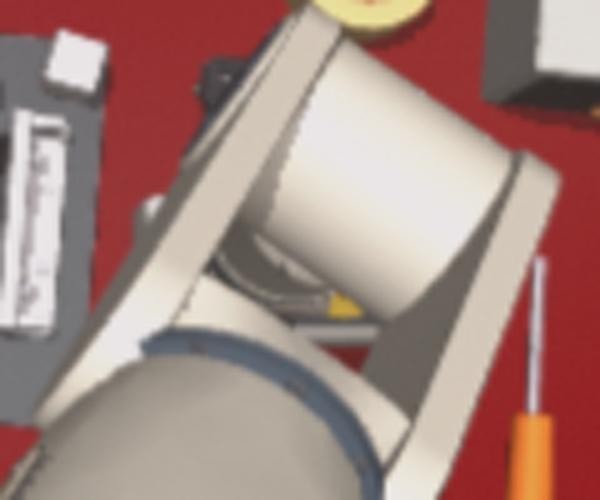

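```bash

python3 - <<'E'
from bench import robot
from h import *
i0=cv2.imread("pics/side0.png");c=robot.capture("side");i1=c["image"];cv2.imwrite("pics/side10f.png",i1)
i9=cv2.resize(cv2.imread("pics/side9.png"),(120,100),interpolation=cv2.INTER_AREA)[50:70,30:60]
k=[i0[155:180,350:380],i1[155:180,350:380]]
cv2.imwrite("pics/cmp.png",np.hstack([cv2.resize(x,None,fx=13,fy=13,interpolation=cv2.INTER_NEAREST) for x in k]))
for u in(356,357,358,359,360,361,362,363,364,365,366,367,368,369,370):
    print(u,[ [v for v in range(155,180) if int(i[v,u,1])>int(i[v,u,2])+25 and int(i[v,u,1])>int(i[v,u,0])+25] for i in (i0,i1)])
for z in(.08,.074):print(z,proj(c,[.4606,-.3205,z]))
s=robot.observe();print(s["eef_pos"],s["contact_force"])
E
```

```text
356 [[], []]
357 [[], []]
358 [[], []]
359 [[166, 167, 168], [168]]
360 [[164, 165, 166, 167, 168, 169], [167, 168, 169, 170]]
361 [[164, 165, 166, 167, 168, 169, 170], [167, 168, 169, 170]]
362 [[163, 164, 165, 166, 167, 168, 169, 170], [168, 169, 170, 171]]
363 [[163, 164, 165, 166, 167, 168, 169, 170, 171], [168, 169, 170, 171]]
364 [[163, 164, 165, 166, 167, 168, 169, 170, 171], [168, 169, 170, 171]]
365 [[163, 164, 165, 166, 167, 168, 169, 170, 171], [169, 170, 171]]
366 [[163, 164, 165, 166, 167, 168, 169, 170], [168, 169, 170, 171]]
367 [[164, 165, 166, 167, 168, 169, 170], [168, 169, 170]]
368 [[164, 165, 166, 167, 168, 169], [168, 169, 170]]
369 [[166, 167, 168], []]
370 [[], []]
0.08 [363.26035885 167.11819822]
0.074 [363.13004974 168.34747171]
[ 0.46155884 -0.32169674  0.10020102] [-0.83108455  4.84022714 18.66919689]
```

View pics/cmp.png

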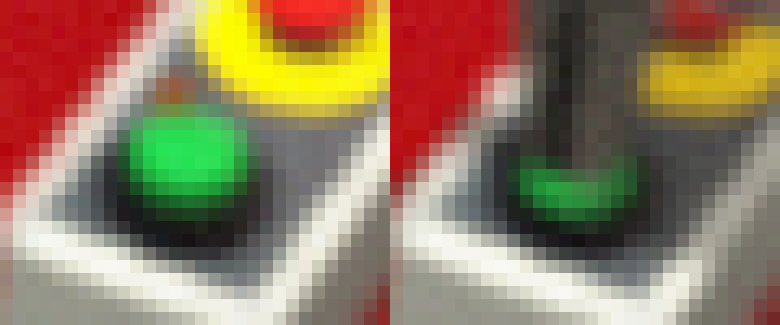

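The force holds at about 18 N with no further motion, the moment shows the load centred on the tips, and the cap's edge sits 1–2 px lower. That suggests the button is bottomed, and the shut fingertips probably reach a few mm further than when open. I'll release slowly and read force against height to confirm the travel.

```bash
python3 -m handwheel '[[-2,0,0,0,0,0,0],[-3,0,0,0,0,0,0],[-3,0,0,0,0,0,0]]' | grep -E "pos|force"; python3 -m handwheel '[[-1,0,0,0,0,0,0],[-1,0,0,0,0,0,0]]' | grep -E "pos|force";python3 -m handwheel '[[-1,0,0,0,0,0,0],[-1,0,0,0,0,0,0]]' | grep -E "pos|force";python3 -m handwheel '[[-1,0,0,0,0,0,0],[-1,0,0,0,0,0,0]]' | grep -E "pos|force"; python3 -m handwheel '[[-1,0,0,0,0,0,0],[-1,0,0,0,0,0,0]]' | grep -E "pos|force"; python3 -m handwheel '[[-1,0,0,0,0,0,0],[-1,0,0,0,0,0,0]]' | grep -E "pos|force"; python3 -m handwheel '[[-2,0,0,0,0,0,0],[-2,0,0,0,0,0,0]]' | grep -E "pos|force"; python3 -m handwheel '[[-2,0,0,0,0,0,0],[-2,0,0,0,0,0,0]]' | grep -E "pos|force"
```

```text
eef_pos: [0.4613, -0.3217, 0.102]
contact_force: [3.1, 1.1, 3.4]
eef_pos: [0.461, -0.3218, 0.1027]
contact_force: [2.9, 0.5, 3.9]
eef_pos: [0.4608, -0.3217, 0.1036]
contact_force: [2.1, -1.2, 2.2]
eef_pos: [0.4606, -0.3216, 0.1046]
contact_force: [1.9, -1.0, 2.8]
eef_pos: [0.4605, -0.3214, 0.1055]
contact_force: [0.4, -2.0, 0.8]
eef_pos: [0.4604, -0.3212, 0.1064]
contact_force: [-0.2, -0.8, 0.8]
eef_pos: [0.4605, -0.3212, 0.1085]
contact_force: [-0.3, 0.1, -0.9]
eef_pos: [0.4608, -0.3214, 0.1107]
contact_force: [0.2, 0.3, 0.4]
```

Force fell from about 4 N to zero between z 0.1002 and 0.1062, which is the full 6 mm spring travel. The button was therefore bottomed and is out again. Retreating straight up for a last check.

```bash
python3 -m handwheel '[[-20,0,0,0,0,0,0],[-60,0,0,0,0,0,0],[-100,0,0,0,0,0,0],[-130,0,0,0,0,0,0],[-130,0,0,0,0,0,0],[-130,0,0,0,0,0,0]]' | grep -E "pos|force|clock"
python3 - <<'E'
from bench import robot
from h import *
c=robot.capture("top");cv2.imwrite("pics/top11.png",cv2.resize(c["image"][145:275,260:420],None,fx=4.5,fy=4.5,interpolation=cv2.INTER_CUBIC))
i=robot.capture("side")["image"];cv2.imwrite("pics/side11.png",cv2.resize(i[100:330,200:440],None,fx=2.5,fy=2.5))
E
```

```text
clock: 20.2
eef_pos: [0.4609, -0.3215, 0.241]
contact_force: [-1.5, -0.2, -0.2]
```

View pics/top11.png

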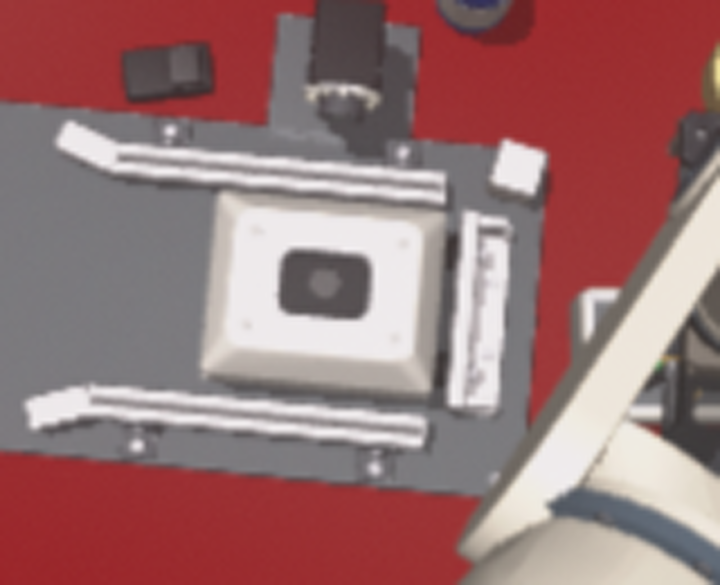

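View pics/side11.png

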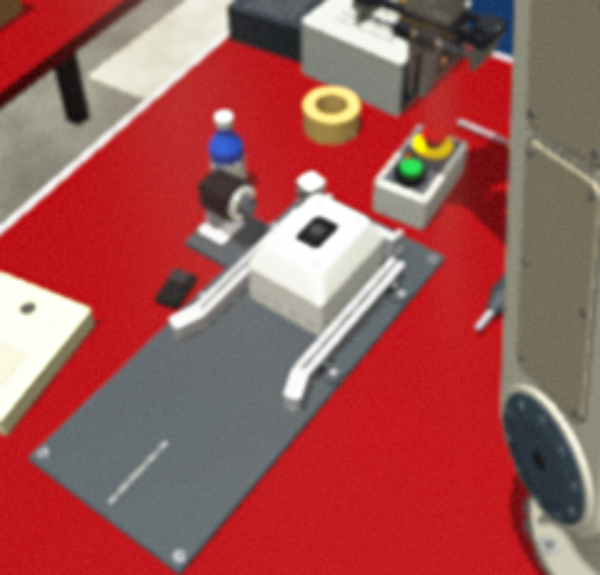

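The housing sits square against both bumpers at crop (450,245)/(440,370), centred between the rails. The green cap is back out at side crop (411,167), and nothing else has moved. Handing in.

```bash
python3 -c "
from bench import robot
robot.hand_in()"
```

```text
the job is handed in; nothing more can be done
```

The housing is against the stop, the green button has been pressed and released, and the job is handed in. The arm was clear of everything at about 20 s on the clock. No verdict came back, so what follows rests on my own checks.

- **Push:** I pushed the rear wall with both fingertips about 7 mm above rail height. I went straight along the housing's heading, then round a gentle arc to square, then straight down the lane. The push took about 5 N, and the highest reading was about 14 N at the stop.
- **Housing:** measured after I backed off, it stood at x ≈ 0.125 m, y ≈ 0 and square within about 1° in the station frame. The last pictures show it unmoved, on both bumpers and clear of both rails.
- **Button:** I pressed until it stopped at about 18 N. On release the force fell to zero over the full 6 mm of travel, and the last picture shows the cap out again.
- **Disagreements:**
    - The hard stop came about 4 mm higher than the stated tip length gives. I put this down to the shut fingertips reaching further than open ones. The force curve and the cap's drop in the picture agree with a full press.
    - The last yaw readings of the housing differed by about 1° between the two edge directions, within reading error.
- **Other objects:** those in view in the last pictures look unmoved. I did not measure their positions, and the screw cup and most of the driver were not in the last views.

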